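# Open the bayonet pressure cap of a houseplant sprayer

### The job

The plant sprayer wants refilling: take off its pressure cap and set it down, upright, in the middle of the zinc saucer. Turn the cap counter-clockwise (seen from above) until it meets its first stop and hold it there a second to let the pressure out; then press it down against its spring, only as far as it needs, turn on past the stop to the release position and lift it off. Never force the stop or crush the spring, do not drop the cap, and leave the pots, the cup and the book where they are.

Things in the scene. Friction and masses are not known exactly. Their poses are not given: they have to be found in the camera images.
- tank: White round sprayer tank, 136 mm wide, fixed; origin at the centre of its underside, z up. Steel neck 68 mm across on top, rim 165 mm up. Two small upright ribs on the neck's outside, on the tank's +x and -x axis, mark the release position of the cap's bar. A brass nozzle stands on its +y side, 105 mm high, up to 91 mm from the axis.
- tank_mouth (a point): Centre of the neck's rim, axes as the tank. Under the rim the cap's lugs are locked beneath a flange with two notches in line with the ribs. A hard end stop lies 0.15 rad counter-clockwise past the release position; the cap comes free within about 0.1 rad of the release position, where its spring lifts it 4 mm; then lift it straight up (16 mm frees it).
- cap: Black cap, loose, about 0.14 kg, 62 mm high; origin at the foot of its steel stem (36 mm across), z up. Two lugs at the foot reach 27 mm out along +x and -x. Disc 66 mm across, 24 to 32 mm above the origin. Locked, the origin is 153 mm above the tank's underside and the bar starts 1.36 to 1.5 rad clockwise of the ribs. Half a turn makes no difference.
- cap_bar (a point): Centre of the cap's black grip bar, 47 mm above the cap's origin, axes as the cap: the bar is 58 mm long along x, 15 mm thick along y, and 30 mm high, standing on the disc. Turn it counter-clockwise from above. To pass the first stop press it 5 mm (10 N); 5.5 to 9 mm is good. Pressing takes 5 N to begin and 1 N more per mm; over 10 mm (15 N) crushes the spring and fails.
- first_stop (a joint): Hidden sprung stop in the neck, met 0.85 to 1.22 rad before the release position (differs each time; feel for it). Value: its deflection in rad, 0 untouched, 5 N m per rad. Hold at least 0.03 rad (0.15 N m), cap not pressed, for 0.5 s; over 0.14 rad (0.7 N m) is forcing it and fails. Ease back a little before pressing, as the lugs rub on it. 0.75 rad on, it is passed.
- spring_plate (a joint): Spring plate under the cap, in m, growing downwards: 0.004 with the cap locked, 0.009 when pressed just far enough to pass the stop, over 0.014 crushed (fails), 0 when the cap is off.
- saucer: Round zinc saucer, 132 mm across, fixed; origin at the centre of its underside, inner floor 4 mm above it, rim 11 mm high, floor about 114 mm across. The cap is to stand here on its stem, bar uppermost.
- pot_left: Bystander: zinc pot with grass, 106 mm wide, about 180 mm high; origin at the centre of its underside.
- pot_right: Bystander: zinc pot with grass like the other one, 106 mm wide, about 180 mm high; origin at the centre of its underside.
- cup: Bystander: white mug, 84 mm wide, 62 mm high, handle at its +y; origin at the centre of its underside.
- book: Bystander: closed book, 136 x 196 x 24 mm, lying flat; origin at the centre of its underside.
There are look-alikes about, which are no part of the job. What is meant by the cap is not blue, and is the smaller of those in its own colour.

How it is judged:
By the outcome, as a careful person would: the job done as asked, in the order asked, and still so for the second after the job is handed in, with the robot touching nothing.
It also fails if it takes over 72 s, if anything falls off the work surface, if the arm or the gripper's body presses on something with over 40 N, if the wrist force passes 120 N, or if a joint passes its speed limit or range.

### The arm

A 6-joint arm with a two-finger parallel gripper is mounted at the origin on the work surface. World frame = base frame: x ahead of the robot, y to its left, z up, the work surface at z = 0. Lengths are in m, angles in rad, forces in N, time in s.
With the tool pointing down it reaches from about 0.375 to 0.975 m from the base axis. Payload 3.8 kg.
Tool frame: the origin (TCP) lies at the very end of the fingers, on their centre line; the grasp point (between the pads) lies 19 mm behind it (bot.pinch_z is the distance from the TCP to the grasp point, in m); x points along the fingers, y is the direction in which the jaws open and shut, and the axes are right-handed (so a half turn about x gives the same grasp; the last joint's range is limited). The gripper opens to 85 mm and grips with 20 to 120 N. Pads are 22 mm wide; open, the fingers measure 114 mm over their backs; the gripper's body (76 mm by 85 mm) begins 54 mm behind the grasp point. The pads swing forward as they close: fully open they stand 13 mm farther back than shut.
Start: joints at [-0.037, 0.264, 1.604, -0, 1.274, -0.037], TCP at [0.675, -0, 0.231] pointing down, gripper open.
Joint ranges: [-2.63, 2.63], [-0.94, 2.18], [0.31, 2.57], [-1.31, 4.45], [0, 2.66], [-2.55, 2.55]. Speed limits (rad/s): [2.57, 2.57, 3.14, 3.14, 3.14, 3.14].

### API

Orientations are given as a rotation vector (axis times angle).
In Python, from workcell import monitor, imaging, finish_job, bot gives the robot as it stands.
- The arm moves only by the tool jog_arm, never from a script. Its argument "rows" is a list of rows, each a list of 7 numbers: the shift along the tool's x, y, z in m, then the turn, a rotation vector about the tool's x, y, z in rad, then the opening in per cent of the stroke, from 0 (shut) to 100 (fully open). A call has 1 to 20 rows; each row is the pose to reach, as a shift and turn from the pose measured when the call began, along the tool's axes at that moment; what a row does not reach only later rows make up. A row lasts 1/10 s, in which the tool goes at most 50 mm and 8.59 degrees, less where a joint would pass 70% of its speed; a pose out of reach is approached as far as the arm can. A call with a gripper value outside its range is refused whole. The fingers move at their own pace and stop on an object; "force" is the grip in N (left out, the last holds). Time passes only in rows, so rows that repeat a pose let the fingers close. It gives the time, the measured TCP pose, the force and the opening at its end, in the units of the state.
- monitor.read_state(): the state, without advancing time (a new reading comes with each control period).
- imaging.read_camera(name): name is "scene" or "side" or "wrist"; returns the picture (400x640x3 uint8, blue, green, red); there is no depth.
- imaging.camera_params(name): a dict with "fx", "fy", "cx", "cy" (pixels), "k1" (the pictures are not rectified: a ray, as slopes to the right and down, at radius r is drawn at 1 + k1 r^2 times it, then the intrinsics apply), "T" (4x4, takes a point from camera to world coordinates); the wrist camera has in their place "T_tool_cam" (4x4, takes a point from camera to tool coordinates, whose origin is the TCP and whose axes are the tool frame's). Camera axes: x right, y down, z forward; pixel columns grow to the right and rows downward; lengths in m; the calibration is good to about 2 mm. A picture is of the moment at which its call begins: read the wrist's pose just before it. camera_params takes no time and is no camera call.
- finish_job(): hands the job in, once; it reports no verdict.
The state is a dict: "time": time; "q": joint angles; "joint_vel": joint speeds; "joint_torque": joint torques, N m; "tool_pos": TCP position; "tcp_rot": TCP orientation; "wrist_force": force on the tool from outside, world axes, zero at the start; "torque": the same for the moment, N m; "width": opening from 0.0 (shut) to 1.0 (fully open).
Only numpy, scipy, OpenCV 4.12 (cv2) and the standard library are available. Lean on these libraries where they do the work, as an engineer would, in place of code of your own. Each camera call takes 0.05 s, during which the arm holds its last target. There are 200 camera calls.

## Working session

There is one attempt and no reset: what is moved stays moved. The work goes in short steps, Python scripts to look and compute and a tool call to move; the robot and the scene stay as the last step left them, time stands still between calls to the robot, and variables do not carry over. Pictures are saved under pics/ and viewed, about 8 in all and at most 12, crops included, and the job is handed in when it is done.

Besides the shell and the picture viewer there is one more tool, called by a JSON object that holds its "name" and its "arguments", one argument or row to a line. jog_arm: Moves the arm, as the interface text tells. Its arguments: {"type":"object","properties":{"rows":{"type":"array","items":{"type":"array","items":{"type":"number"}}},"force":{"type":"number"}},"required":["rows"]}

```bash
mkdir -p pics; ls; python3 - <<'E'
from workcell import monitor, imaging, bot
import cv2,numpy as np
np.set_printoptions(precision=4,suppress=True)
print(monitor.read_state())
for n in("scene","side","wrist"):
    im=imaging.read_camera(n); cv2.imwrite(f"pics/{n}0.png",im)
    print(n,imaging.camera_params(n))
cv2.imwrite("pics/a0.png",np.vstack([cv2.imread("pics/scene0.png")]))
E
```

```text
pics
{'time': 0.0, 'q': array([-0.0369,  0.2648,  1.6054, -0.    ,  1.2737, -0.0369]), 'joint_vel': array([ 0.0003, -0.001 , -0.0008, -0.0002, -0.0006, -0.0015]), 'joint_torque': array([  0.0006, -51.5121, -36.7309,  -0.    ,   0.0131,   0.    ]), 'tool_pos': array([ 0.6742, -0.    ,  0.2299]), 'tcp_rot': array([ 1.2082,  1.2109, -1.2109]), 'wrist_force': array([ 0.3624,  0.9327, -0.0779]), 'torque': array([-0.0289,  0.0275, -0.0182]), 'width': 1.000810341346264}
scene {'fx': 455.83056676607646, 'fy': 455.83056676607646, 'cx': 319.06071188629636, 'cy': 201.7946038791301, 'k1': -0.13556395609224825, 'T': array([[ 0.731 ,  0.4846, -0.4805,  1.2886],
       [ 0.6824, -0.5088,  0.5249, -0.7972],
       [ 0.0099, -0.7115, -0.7026,  1.2182],
       [ 0.    ,  0.    ,  0.    ,  1.    ]])}
side {'fx': 520.6897233624826, 'fy': 520.6897233624826, 'cx': 323.9638581626793, 'cy': 196.550050005887, 'k1': 0.0038137063000825873, 'T': array([[ 0.8128, -0.4271,  0.3962,  0.0131],
       [-0.5825, -0.6055,  0.5422, -0.8059],
       [ 0.0084, -0.6715, -0.741 ,  1.2017],
       [ 0.    ,  0.    ,  0.    ,  1.    ]])}
wrist {'fx': 286.3613507406404, 'fy': 286.3613507406404, 'cx': 325.95507456518396, 'cy': 205.46335640254807, 'k1': -0.0020638999058413413, 'T_tool_cam': array([[ 0.0008, -0.3183,  0.948 , -0.1431],
       [ 1.    , -0.0005, -0.001 , -0.001 ],
       [ 0.0008,  0.948 ,  0.3183, -0.0819],
       [ 0.    ,  0.    ,  0.    ,  1.    ]])}
```

View pics/scene0.png

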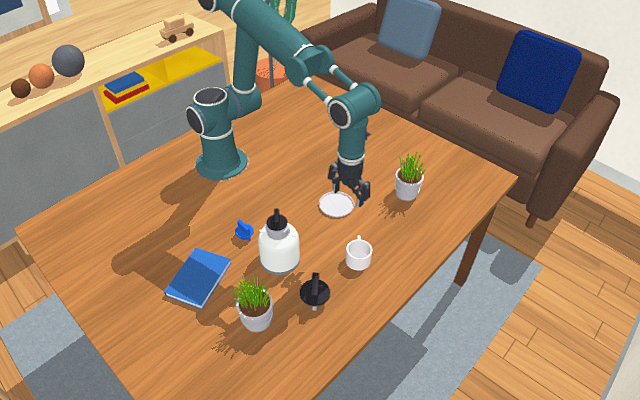

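View pics/side0.png

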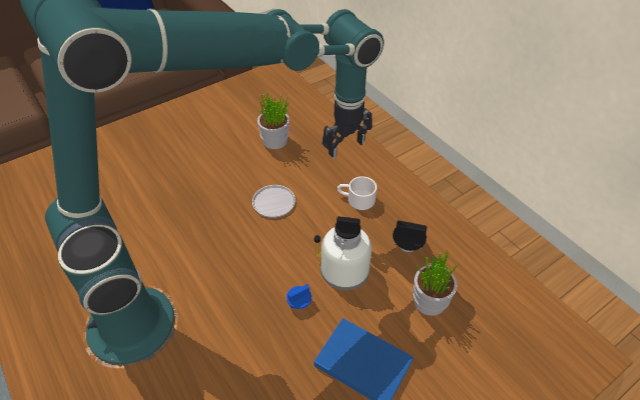

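The scene view shows the tank at about (279,245) with its black cap at (277,218), the saucer at (337,204), a larger black cap lying at (315,292) and a blue one at (243,231). The side view shows the cap at (347,228), the saucer at (274,201) and the brass nozzle near (318,240).

```bash
cat > h.py <<'E'
from workcell import monitor, imaging, bot
import cv2,numpy as np
from scipy.spatial.transform import Rotation as R
np.set_printoptions(precision=4,suppress=True)
def Tcam(n,st=None):
    p=imaging.camera_params(n)
    if n!="wrist": return p,p["T"]
    A=np.eye(4);A[:3,:3]=R.from_rotvec(st["tcp_rot"]).as_matrix();A[:3,3]=st["tool_pos"]
    return p,A@p["T_tool_cam"]
def ray(n,uv,st=None):
    p,T=Tcam(n,st); K=np.array([[p["fx"],0,p["cx"]],[0,p["fy"],p["cy"]],[0,0,1]])
    x=cv2.undistortPoints(np.array([[uv]],float),K,np.array([p["k1"],0,0,0.]))[0,0]
    return T[:3,3],T[:3,:3]@np.array([*x,1])
def onz(n,uv,z,st=None):
    o,d=ray(n,uv,st); return o+d*(z-o[2])/d[2]
def proj(n,X,st=None):
    p,T=Tcam(n,st); c=T[:3,:3].T@(np.array(X)-T[:3,3]); x=c[:2]/c[2]; x=x*(1+p["k1"]*(x@x))
    return np.array([p["fx"]*x[0]+p["cx"],p["fy"]*x[1]+p["cy"]])
def two(a,b):
    (o,d),(p,e)=a,b; s=np.linalg.lstsq(np.c_[d,-e],p-o,rcond=None)[0]
    A,B=o+d*s[0],p+e*s[1]; return (A+B)/2,np.linalg.norm(A-B)
E
python3 - <<'E'
from h import *
# dark cap/bright saucer masks
S={"scene":((255,205,300,245),(312,188,360,222)),"side":((330,213,366,252),(245,178,302,222))}
for n,(c,s) in S.items():
    im=cv2.imread(f"pics/{n}0.png")
    x0,y0,x1,y1=s; g=im[y0:y1,x0:x1]; hsv=cv2.cvtColor(g,cv2.COLOR_BGR2HSV)
    m=((hsv[...,1]<60)&(hsv[...,2]>110)).astype(np.uint8)
    cs=max(cv2.findContours(m,0,1)[0],key=cv2.contourArea); e=cv2.fitEllipse(cv2.convexHull(cs)); uv=np.array(e[0])+[x0,y0]
    print(n,"saucer",uv,e[1],onz(n,uv,.010))
    x0,y0,x1,y1=c; g=im[y0:y1,x0:x1]; m=(g.max(2)<60).astype(np.uint8)
    ys,xs=np.nonzero(m); print("cap",xs.min()+x0,xs.max()+x0,ys.min()+y0,ys.max()+y0,xs.mean()+x0,ys.mean()+y0)
    cv2.imwrite(f"pics/{n}c.png",cv2.resize(im[195:285,x0-30:x1+30],None,fx=5,fy=5,interpolation=2))
a=cv2.imread("pics/scenec.png");b=cv2.imread("pics/sidec.png");cv2.imwrite("pics/cc.png",cv2.resize(np.hstack([a,b]),(800,int(800*a.shape[0]/(a.shape[1]+b.shape[1])))))
print(onz("scene",(277,211),.215),onz("side",(348,219),.215),two(ray("scene",(277,211)),ray("side",(348,219))))
E
```

```text
scene saucer [335.7884 203.0591] (27.985883712768555, 34.51848220825195) [0.5126 0.1439 0.01  ]
cap 267 286 209 230 276.19831223628694 221.54852320675104
side saucer [273.4654 200.6996] (32.53385925292969, 43.01573944091797) [0.5139 0.1413 0.01  ]
cap 336 359 217 238 347.36160714285717 227.19419642857142
[ 0.5365 -0.1662  0.215 ] [ 0.5456 -0.1787  0.215 ] (array([ 0.5436, -0.1766,  0.2216]), np.float64(0.010593554245144821))
```

View pics/cc.png

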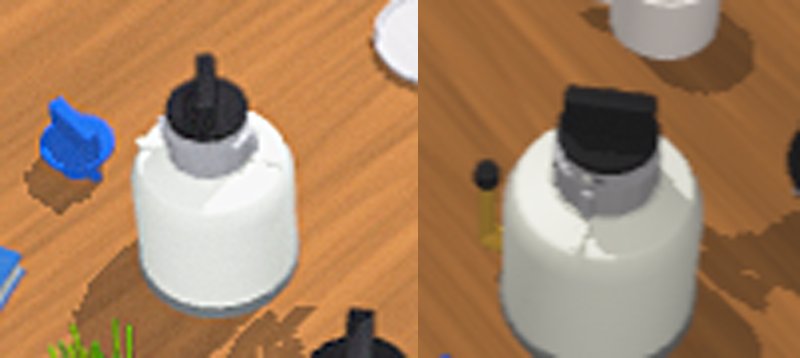

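The crops show the bar nearly in line with the scene camera's view. It is nearly horizontal in the side view, where it spans about x 336–359 at y 219. I'm moving above it for a close look.

{"name": "jog_arm", "arguments": {
  "rows": [
    [-0.13, -0.132, 0.172, 0, 0, 0, 100],
    [-0.13, -0.132, 0.172, 0, 0, 0, 100],
    [-0.13, -0.132, 0.172, 0, 0, 0, 100],
    [-0.13, -0.132, 0.172, 0, 0, 0, 100],
    [-0.13, -0.132, 0.172, 0, 0, 0, 100],
    [-0.13, -0.132, 0.172, 0, 0, 0, 100],
    [-0.13, -0.132, 0.172, 0, 0, 0, 100],
    [-0.13, -0.132, 0.172, 0, 0, 0, 100]
  ]
}}

```text
time: 0.95
tool_pos: [0.5426, -0.1712, 0.3591]
tcp_rot: [1.208, 1.213, -1.211]
wrist_force: [-0.1, -0.3, -0.8]
width: 1.0
```

```bash
python3 - <<'E'
from h import *
import pickle
st=monitor.read_state(); im=imaging.read_camera("wrist"); cv2.imwrite("pics/w1.png",im); pickle.dump(st,open("w1.pkl","wb"))
print(st["q"],st["tool_pos"],st["tcp_rot"],proj("wrist",(.542,-.172,.215),st))
E
```

```text
[-0.3495  0.0124  1.6567  0.0002  1.476  -0.3497] [ 0.5426 -0.1712  0.3591] [ 1.2085  1.2128 -1.2108] [327.0057 193.2157]
```

View pics/w1.png

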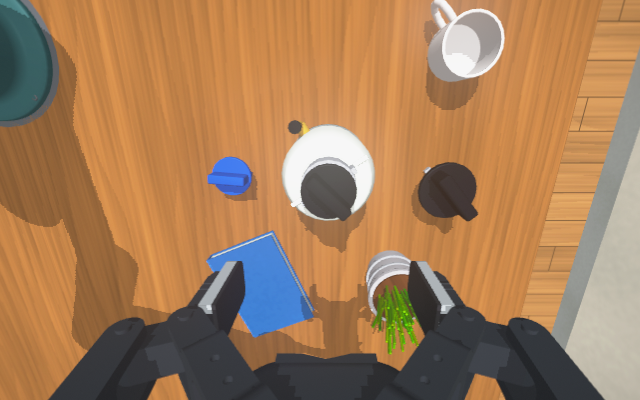

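The wrist view has the cap disc near (328,191) and the bar running down-right toward (348,215). The nozzle is at (297,128), and there are small white marks at (295,204) and (358,163). I'll crop and brighten it.

```bash
python3 - <<'E'
from h import *
import pickle
st=pickle.load(open("w1.pkl","rb")); im=cv2.imread("pics/w1.png")
x0,y0=278,118; g=im[y0:228,x0:380]
b=(255*(cv2.resize(g,None,fx=5,fy=5,interpolation=2)/255.)**.45).astype(np.uint8); cv2.imwrite("pics/w1c.png",b)
m=np.zeros(im.shape[:2],np.uint8); m[155:225,290:365]=(im[155:225,290:365].max(2)<90)
c=max(cv2.findContours(m,0,1)[0],key=cv2.contourArea); print(cv2.minEnclosingCircle(c),cv2.boundingRect(c))
E
```

```text
((328.4583435058594, 195.75), 28.27591896057129) (301, 174, 55, 47)
```

View pics/w1c.png

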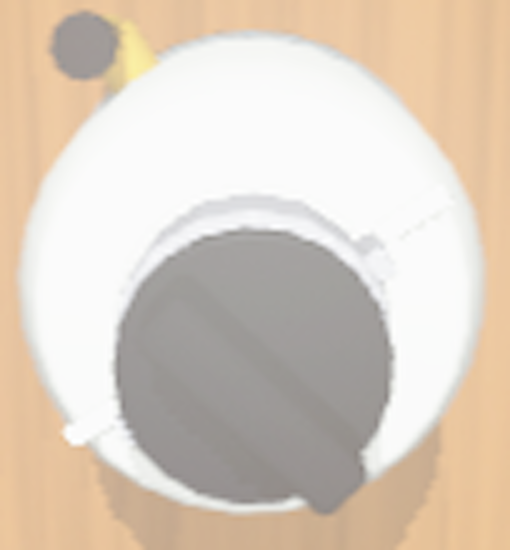

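```bash
python3 - <<'E'
from h import *
import pickle
st=pickle.load(open("w1.pkl","rb"))
P=lambda u,z:onz("wrist",(u[0]/5+278,u[1]/5+118),z,st)
print("disc",P((253,365),.185))
for a,b,z in(((167,318),(347,492),.215),((372,250),(95,425),.155),((200,285),(368,462),.215),((143,345),(300,505),.215)):
    A,B=P(a,z),P(b,z); d=B-A; print((A+B)/2,np.linalg.norm(d),np.degrees(np.arctan2(d[1],d[0])))
print("tool y,z",R.from_rotvec(st["tcp_rot"]).as_matrix())
E
```

```text
disc [ 0.5438 -0.178   0.185 ]
[ 0.5449 -0.1787  0.215 ] 0.053843743982109234 -45.2148700177872
[ 0.5384 -0.1797  0.155 ] 0.08272902301442443 -146.94860354892728
[ 0.5505 -0.1718  0.215 ] 0.052151596288574235 -47.28275155732642
[ 0.5373 -0.1831  0.215 ] 0.048426814821923854 -47.09190411067165
tool y,z [[-0.0033  1.      0.0002]
 [ 0.0014  0.0002 -1.    ]
 [-1.     -0.0033 -0.0014]]
```

{"name": "jog_arm", "arguments": {
  "rows": [
    [0.115, 0.0016, 0.007, 2.38, 0, 0, 45],
    [0.115, 0.0016, 0.007, 2.38, 0, 0, 45],
    [0.115, 0.0016, 0.007, 2.38, 0, 0, 45],
    [0.115, 0.0016, 0.007, 2.38, 0, 0, 45],
    [0.115, 0.0016, 0.007, 2.38, 0, 0, 45],
    [0.115, 0.0016, 0.007, 2.38, 0, 0, 45],
    [0.115, 0.0016, 0.007, 2.38, 0, 0, 45],
    [0.115, 0.0016, 0.007, 2.38, 0, 0, 45],
    [0.115, 0.0016, 0.007, 2.38, 0, 0, 45],
    [0.115, 0.0016, 0.007, 2.38, 0, 0, 45],
    [0.115, 0.0016, 0.007, 2.38, 0, 0, 45],
    [0.115, 0.0016, 0.007, 2.38, 0, 0, 45],
    [0.115, 0.0016, 0.007, 2.38, 0, 0, 45],
    [0.115, 0.0016, 0.007, 2.38, 0, 0, 45],
    [0.115, 0.0016, 0.007, 2.38, 0, 0, 45],
    [0.115, 0.0016, 0.007, 2.38, 0, 0, 45],
    [0.115, 0.0016, 0.007, 2.38, 0, 0, 45],
    [0.115, 0.0016, 0.007, 2.38, 0, 0, 45]
  ]
}}

```text
time: 2.8
tool_pos: [0.5438, -0.1765, 0.2422]
tcp_rot: [-1.742, 0.743, 1.755]
wrist_force: [0.1, -0.1, 0.6]
width: 0.451
```

```bash
python3 - <<'E'
from h import *
import pickle
st=monitor.read_state(); im=imaging.read_camera("wrist"); cv2.imwrite("pics/w2.png",im); pickle.dump(st,open("w2.pkl","wb"))
M=R.from_rotvec(st["tcp_rot"]).as_matrix()
print(st["q"],st["tool_pos"],st["wrist_force"],st["torque"],st["width"]);print(M)
b=np.array([np.cos(np.radians(-46.5)),np.sin(np.radians(-46.5)),0])
c=np.array([.5442,-.1782,.215])
print(proj("wrist",c,st),proj("wrist",c+.029*b,st),proj("wrist",c-.029*b,st))
g=(255*(im/255.)**.5).astype(np.uint8); cv2.imwrite("pics/w2g.png",g)
E
```

```text
[-0.3575  0.067   1.8114  0.0001  1.27    2.0167] [ 0.5438 -0.1765  0.2422] [ 0.1466 -0.1442  0.5595] [-0.0166 -0.0436 -0.0555] 0.4508946270104411
[[-0.0063 -0.7198 -0.6942]
 [ 0.0025 -0.6942  0.7198]
 [-1.      0.0028  0.0062]]
[326.0043 237.8608] [326.351 195.339] [325.691  276.2816]
```

View pics/w2g.png

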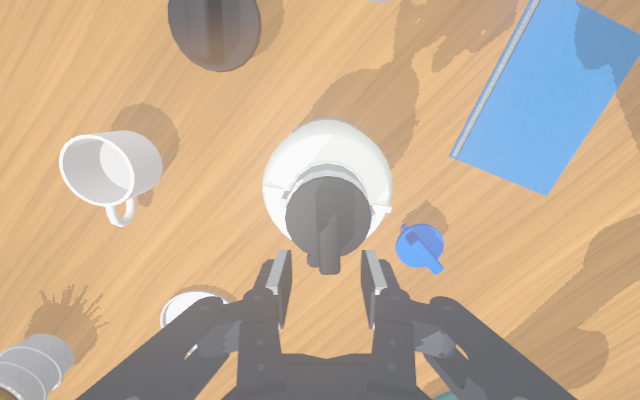

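The bar shows centred between the pads at about x 329, its near end at y≈273. That is within 2 mm of the estimate, so I'm descending to grasp it.

{"name": "jog_arm", "arguments": {
  "rows": [
    [0.03, 0.0015, -0.0015, 0, 0, 0, 45],
    [0.052, 0.0015, -0.0015, 0, 0, 0, 45],
    [0.052, 0.0015, -0.0015, 0, 0, 0, 45],
    [0.052, 0.0015, -0.0015, 0, 0, 0, 45],
    [0.052, 0.0015, -0.0015, 0, 0, 0, 0],
    [0.052, 0.0015, -0.0015, 0, 0, 0, 0],
    [0.052, 0.0015, -0.0015, 0, 0, 0, 0],
    [0.052, 0.0015, -0.0015, 0, 0, 0, 0],
    [0.052, 0.0015, -0.0015, 0, 0, 0, 0],
    [0.052, 0.0015, -0.0015, 0, 0, 0, 0]
  ],
  "force": 60
}}

```text
time: 3.85
tool_pos: [0.5445, -0.1791, 0.1916]
tcp_rot: [-1.744, 0.743, 1.751]
wrist_force: [1.9, -0.1, 5.3]
width: 0.162
```

```bash
cat > s.py <<'E'
from h import *
st=monitor.read_state(); M=R.from_rotvec(st["tcp_rot"]).as_matrix()
print("t",st["time"],"p",st["tool_pos"],"F",st["wrist_force"],"tau",st["torque"],"w",round(st["width"],3),"q6",round(st["q"][5],3),"jaw deg",np.degrees(np.arctan2(M[1,1],M[0,1])),"toolx",M[:,0],"taudj",st["joint_torque"][5])
E
python3 s.py
```

```text
t 3.85 p [ 0.5445 -0.1791  0.1916] F [ 1.8657 -0.0682  5.2637] tau [-0.0595 -0.3468 -0.0211] w 0.162 q6 2.014 jaw deg -136.07906737214907 toolx [-0.0031  0.0014 -1.    ] taudj -0.009747913281898946
```

{"name": "jog_arm", "arguments": {
  "rows": [
    [0, 0, 0, 0, 0, 0, 0],
    [0, 0, 0, -0.05, 0, 0, 0],
    [0, 0, 0, -0.1, 0, 0, 0],
    [0, 0, 0, -0.13, 0, 0, 0],
    [0, 0, 0, -0.13, 0, 0, 0],
    [0, 0, 0, -0.13, 0, 0, 0]
  ],
  "force": 80
}}

```text
time: 4.45
tool_pos: [0.5411, -0.1771, 0.1893]
tcp_rot: [-1.82, 0.64, 1.844]
wrist_force: [-5.4, 4.5, 2.7]
width: 0.161
```

```bash
python3 s.py
```

```text
t 4.45 p [ 0.5411 -0.1771  0.1893] F [-5.3944  4.5245  2.6927] tau [0.6357 0.8066 0.061 ] w 0.161 q6 1.883 jaw deg -128.62330710415839 toolx [-0.0113  0.0057 -0.9999] taudj 0.015018856502138078
```

{"name": "jog_arm", "arguments": {
  "rows": [
    [0, 0, 0, 0, 0, 0, 0],
    [0, 0, 0, 0, 0, 0, 0],
    [0, 0, 0, 0, 0, 0, 0]
  ]
}}

```text
time: 4.75
tool_pos: [0.5409, -0.1769, 0.1892]
tcp_rot: [-1.819, 0.64, 1.844]
wrist_force: [-0.1, 1.2, 4.5]
width: 0.156
```

```bash
python3 s.py; python3 s.py
```

```text
t 4.75 p [ 0.5409 -0.1769  0.1892] F [-0.0506  1.1833  4.5059] tau [0.1342 0.0247 0.0243] w 0.156 q6 1.883 jaw deg -128.61956032683358 toolx [-0.0117  0.0059 -0.9999] taudj -0.00936499040108174
t 4.75 p [ 0.5409 -0.1769  0.1892] F [-0.0506  1.1833  4.5059] tau [0.1342 0.0247 0.0243] w 0.156 q6 1.883 jaw deg -128.61956032683358 toolx [-0.0117  0.0059 -0.9999] taudj -0.00936499040108174
```

{"name": "jog_arm", "arguments": {
  "rows": [
    [0, 0, 0, -0.04, 0, 0, 0],
    [0, 0, 0, -0.08, 0, 0, 0],
    [0, 0, 0, -0.08, 0, 0, 0],
    [0, 0, 0, -0.08, 0, 0, 0]
  ]
}}

```text
time: 5.15
tool_pos: [0.5407, -0.1772, 0.1892]
tcp_rot: [-1.869, 0.575, 1.895]
wrist_force: [-2.0, -1.1, 5.5]
width: 0.155
```

```bash
python3 s.py
```

```text
t 5.15 p [ 0.5407 -0.1772  0.1892] F [-2.0345 -1.0533  5.4612] tau [-0.2097  0.2351 -0.0209] w 0.155 q6 1.804 jaw deg -124.0854839057438 toolx [-0.0122  0.0055 -0.9999] taudj -0.06374439457431436
```

{"name": "jog_arm", "arguments": {
  "rows": [
    [-0.0008, 0, 0, -0.04, 0, 0, 0],
    [-0.0008, 0, 0, -0.08, 0, 0, 0],
    [-0.0008, 0, 0, -0.08, 0, 0, 0],
    [-0.0008, 0, 0, -0.08, 0, 0, 0]
  ]
}}

```text
time: 5.55
tool_pos: [0.5406, -0.1771, 0.1894]
tcp_rot: [-1.917, 0.507, 1.944]
wrist_force: [-0.3, -0.3, 0.5]
width: 0.156
```

```bash
python3 s.py
```

```text
t 5.55 p [ 0.5406 -0.1771  0.1894] F [-0.2929 -0.327   0.5061] tau [-0.1086 -0.298  -0.1891] w 0.156 q6 1.726 jaw deg -119.5929734929076 toolx [-0.0126  0.0059 -0.9999] taudj -0.20544318482279778
```

{"name": "jog_arm", "arguments": {
  "rows": [
    [0, 0, 0, -0.03, 0, 0, 0],
    [0, 0, 0, -0.03, 0, 0, 0],
    [0, 0, 0, -0.03, 0, 0, 0]
  ]
}}

```text
time: 5.85
tool_pos: [0.5405, -0.1771, 0.1894]
tcp_rot: [-1.935, 0.481, 1.962]
wrist_force: [-0.8, 0.3, 1.5]
width: 0.156
```

```bash
python3 s.py
```

```text
t 5.85 p [ 0.5405 -0.1771  0.1894] F [-0.775   0.2916  1.5295] tau [-0.2003 -0.1489 -0.3001] w 0.156 q6 1.696 jaw deg -117.89203887081756 toolx [-0.0126  0.0058 -0.9999] taudj -0.3306045290082693
```

The first stop is met: the torque rises at about 5 N·m/rad and now reads about 0.3 N·m. I'll hold here.

{"name": "jog_arm", "arguments": {
  "rows": [
    [0, 0, 0, -0.015, 0, 0, 0],
    [0, 0, 0, -0.015, 0, 0, 0],
    [0, 0, 0, -0.015, 0, 0, 0],
    [0, 0, 0, -0.015, 0, 0, 0],
    [0, 0, 0, -0.015, 0, 0, 0],
    [0, 0, 0, -0.015, 0, 0, 0],
    [0, 0, 0, -0.015, 0, 0, 0],
    [0, 0, 0, -0.015, 0, 0, 0],
    [0, 0, 0, -0.015, 0, 0, 0],
    [0, 0, 0, -0.015, 0, 0, 0],
    [0, 0, 0, -0.015, 0, 0, 0],
    [0, 0, 0, -0.015, 0, 0, 0],
    [0, 0, 0, -0.015, 0, 0, 0],
    [0, 0, 0, -0.015, 0, 0, 0]
  ]
}}

```text
time: 7.25
tool_pos: [0.5405, -0.1772, 0.1893]
tcp_rot: [-1.944, 0.468, 1.971]
wrist_force: [-0.3, -1.6, 2.3]
width: 0.154
```

```bash
python3 s.py
```

```text
t 7.25 p [ 0.5405 -0.1772  0.1893] F [-0.2623 -1.5975  2.2508] tau [-0.302  -0.0602 -0.4402] w 0.154 q6 1.681 jaw deg -117.03880071573002 toolx [-0.0127  0.0058 -0.9999] taudj -0.41706246323883533
```

{"name": "jog_arm", "arguments": {
  "rows": [
    [0, 0, 0, 0.06, 0, 0, 0],
    [0, 0, 0, 0.11, 0, 0, 0],
    [0, 0, 0, 0.11, 0, 0, 0],
    [0.002, 0, 0, 0.11, 0, 0, 0],
    [0.004, 0, 0, 0.11, 0, 0, 0],
    [0.006, 0, 0, 0.11, 0, 0, 0],
    [0.006, 0, 0, 0.11, 0, 0, 0],
    [0.006, 0, 0, 0.11, 0, 0, 0]
  ],
  "force": 100
}}

```text
time: 8.05
tool_pos: [0.5408, -0.1769, 0.1852]
tcp_rot: [-1.878, 0.562, 1.904]
wrist_force: [-3.3, 1.9, 9.5]
width: 0.152
```

```bash
python3 s.py
```

```text
t 8.05 p [ 0.5408 -0.1769  0.1852] F [-3.3041  1.9351  9.5395] tau [ 0.1975  0.3561 -0.0313] w 0.152 q6 1.789 jaw deg -123.23291014840933 toolx [-0.0116  0.0058 -0.9999] taudj 0.0030642487399745733
```

{"name": "jog_arm", "arguments": {
  "rows": [
    [0.003, 0, 0, 0, 0, 0, 0],
    [0.005, 0, 0, 0, 0, 0, 0],
    [0.005, 0, 0, 0, 0, 0, 0],
    [0.005, 0, 0, 0, 0, 0, 0]
  ]
}}

```text
time: 8.45
tool_pos: [0.5407, -0.1769, 0.183]
tcp_rot: [-1.88, 0.561, 1.904]
wrist_force: [-5.8, 2.9, 14.3]
width: 0.155
```

```bash
python3 s.py
```

```text
t 8.45 p [ 0.5407 -0.1769  0.183 ] F [-5.8169  2.9128 14.2615] tau [ 0.2159  0.8804 -0.0515] w 0.155 q6 1.788 jaw deg -123.12179994437115 toolx [-0.0112  0.0054 -0.9999] taudj -0.013984389079269022
```

{"name": "jog_arm", "arguments": {
  "rows": [
    [0.0025, 0, 0, -0.05, 0, 0, 0],
    [0.0025, 0, 0, -0.09, 0, 0, 0],
    [0.0025, 0, 0, -0.09, 0, 0, 0],
    [0.0025, 0, 0, -0.09, 0, 0, 0]
  ]
}}

```text
time: 8.85
tool_pos: [0.5403, -0.1774, 0.1829]
tcp_rot: [-1.937, 0.482, 1.962]
wrist_force: [-5.9, -0.9, 13.3]
width: 0.156
```

```bash
python3 s.py
```

```text
t 8.85 p [ 0.5403 -0.1774  0.1829] F [-5.9433 -0.8814 13.3447] tau [-0.209   0.9953 -0.1011] w 0.156 q6 1.696 jaw deg -117.85532095825316 toolx [-0.0116  0.004  -0.9999] taudj -0.09057346964254975
```

{"name": "jog_arm", "arguments": {
  "rows": [
    [0.0025, 0, 0, -0.05, 0, 0, 0],
    [0.0025, 0, 0, -0.05, 0, 0, 0],
    [0.0025, 0, 0, -0.05, 0, 0, 0]
  ]
}}

```text
time: 9.15
tool_pos: [0.5401, -0.1778, 0.1828]
tcp_rot: [-1.969, 0.437, 1.993]
wrist_force: [-5.1, 0.7, 12.9]
width: 0.157
```

```bash
python3 s.py
```

```text
t 9.15 p [ 0.5401 -0.1778  0.1828] F [-5.0796  0.6966 12.9318] tau [-0.0456  0.8623 -0.0481] w 0.157 q6 1.645 jaw deg -114.88536928729198 toolx [-0.0116  0.003  -0.9999] taudj -0.07382955634966493
```

The pressed cap passes the stop, with only about 0.07 N·m of friction. I'll turn on.

{"name": "jog_arm", "arguments": {
  "rows": [
    [0.0025, 0, 0, -0.06, 0, 0, 0],
    [0.0025, 0, 0, -0.12, 0, 0, 0],
    [0.0025, 0, 0, -0.18, 0, 0, 0],
    [0.0025, 0, 0, -0.24, 0, 0, 0],
    [0.0025, 0, 0, -0.3, 0, 0, 0],
    [0.0025, 0, 0, -0.3, 0, 0, 0]
  ]
}}

```text
time: 9.75
tool_pos: [0.5398, -0.1792, 0.1827]
tcp_rot: [-2.141, 0.142, 2.166]
wrist_force: [-6.7, -2.7, 12.0]
width: 0.156
```

```bash
python3 s.py
```

```text
t 9.75 p [ 0.5398 -0.1792  0.1827] F [-6.7258 -2.741  12.0329] tau [-0.4937  0.9573 -0.0465] w 0.156 q6 1.342 jaw deg -97.52088272256971 toolx [-0.0116  0.0002 -0.9999] taudj -0.4155736695975065
```

{"name": "jog_arm", "arguments": {
  "rows": [
    [0.0025, 0, 0, -0.06, 0, 0, 0],
    [0.0025, 0, 0, -0.12, 0, 0, 0],
    [0.0025, 0, 0, -0.18, 0, 0, 0],
    [0.0025, 0, 0, -0.24, 0, 0, 0],
    [0.0025, 0, 0, -0.3, 0, 0, 0],
    [0.0025, 0, 0, -0.36, 0, 0, 0],
    [0.0025, 0, 0, -0.36, 0, 0, 0]
  ]
}}

```text
time: 10.45
tool_pos: [0.54, -0.1811, 0.183]
tcp_rot: [2.086, 0.242, -2.109]
wrist_force: [-5.3, -3.4, 12.6]
width: 0.158
```

```bash
python3 s.py
```

```text
t 10.45 p [ 0.54   -0.1811  0.183 ] F [-5.2776 -3.3808 12.5793] tau [-0.7018  0.7595 -0.0064] w 0.158 q6 0.979 jaw deg -76.71195619790693 toolx [-0.0103 -0.0036 -0.9999] taudj -0.40525026619434357
```

{"name": "jog_arm", "arguments": {
  "rows": [
    [0.0025, 0, 0, -0.06, 0, 0, 0],
    [0.0025, 0, 0, -0.12, 0, 0, 0],
    [0.0025, 0, 0, -0.18, 0, 0, 0],
    [0.0025, 0, 0, -0.24, 0, 0, 0],
    [0.0025, 0, 0, -0.3, 0, 0, 0],
    [0.0025, 0, 0, -0.36, 0, 0, 0],
    [0.0025, 0, 0, -0.36, 0, 0, 0],
    [0.0025, 0, 0, -0.36, 0, 0, 0]
  ]
}}

```text
time: 11.25
tool_pos: [0.541, -0.1828, 0.1834]
tcp_rot: [1.872, 0.571, -1.891]
wrist_force: [-4.5, -2.8, 11.9]
width: 0.156
```

```bash
python3 s.py
```

```text
t 11.25 p [ 0.541  -0.1828  0.1834] F [-4.4552 -2.7988 11.92  ] tau [-0.5833  0.5086 -0.0095] w 0.156 q6 0.617 jaw deg -55.98136041246657 toolx [-0.0075 -0.0072 -0.9999] taudj -0.04100628895685077
```

{"name": "jog_arm", "arguments": {
  "rows": [
    [-0.002, 0, 0, 0, 0, 0, 0],
    [-0.004, 0, 0, 0, 0, 0, 0],
    [-0.006, 0, 0, 0, 0, 0, 0],
    [-0.008, 0, 0, 0, 0, 0, 0],
    [-0.009, 0, 0, 0, 0, 0, 0],
    [-0.009, 0, 0, 0, 0, 0, 0]
  ]
}}

```text
time: 11.85
tool_pos: [0.541, -0.1829, 0.1925]
tcp_rot: [1.872, 0.571, -1.89]
wrist_force: [-0.3, -0.8, 3.1]
width: 0.154
```

```bash
python3 s.py
```

```text
t 11.85 p [ 0.541  -0.1829  0.1925] F [-0.2693 -0.7996  3.0658] tau [-0.1996  0.0691 -0.0254] w 0.154 q6 0.617 jaw deg -55.943495955429455 toolx [-0.0074 -0.0075 -0.9999] taudj -0.02112060959916562
```

It came free, with the spring still lifting it above the locked height. Lifting it straight up.

{"name": "jog_arm", "arguments": {
  "rows": [
    [-0.004, 0, 0, 0, 0, 0, 0],
    [-0.008, 0, 0, 0, 0, 0, 0],
    [-0.012, 0, 0, 0, 0, 0, 0],
    [-0.016, 0, 0, 0, 0, 0, 0],
    [-0.022, 0, 0, 0, 0, 0, 0],
    [-0.03, 0, 0, 0, 0, 0, 0],
    [-0.03, 0, 0, 0, 0, 0, 0]
  ]
}}

```text
time: 12.55
tool_pos: [0.5422, -0.1831, 0.2243]
tcp_rot: [1.874, 0.569, -1.887]
wrist_force: [-0.6, -1.2, -0.9]
width: 0.155
```

```bash
python3 s.py
```

```text
t 12.55 p [ 0.5422 -0.1831  0.2243] F [-0.6413 -1.2329 -0.8792] tau [-0.0086 -0.0145  0.0291] w 0.155 q6 0.617 jaw deg -55.94440605089364 toolx [-0.0047 -0.0086 -1.    ] taudj -0.000742679403629154
```

{"name": "jog_arm", "arguments": {
  "rows": [
    [-0.015, 0, 0, 0, 0, 0, 0],
    [-0.03, -0.011, -0.006, 0, 0, 0, 0],
    [-0.03, -0.034, -0.018, 0, 0, 0, 0],
    [-0.03, -0.06, -0.032, 0, 0, 0, 0],
    [-0.03, -0.086, -0.046, 0, 0, 0, 0],
    [-0.03, -0.112, -0.06, 0, 0, 0, 0],
    [-0.03, -0.137, -0.0735, 0, 0, 0, 0],
    [-0.03, -0.163, -0.087, 0, 0, 0, 0],
    [-0.03, -0.189, -0.101, 0, 0, 0, 0],
    [-0.03, -0.215, -0.115, 0, 0, 0, 0],
    [-0.03, -0.24, -0.1287, 0, 0, 0, 0],
    [-0.03, -0.263, -0.141, 0, 0, 0, 0],
    [-0.03, -0.278, -0.149, 0, 0, 0, 0],
    [-0.03, -0.286, -0.153, 0, 0, 0, 0],
    [-0.03, -0.286, -0.153, 0, 0, 0, 0],
    [-0.03, -0.286, -0.153, 0, 0, 0, 0]
  ]
}}

```text
time: 14.15
tool_pos: [0.509, 0.1396, 0.2523]
tcp_rot: [1.874, 0.569, -1.886]
wrist_force: [0.6, -0.5, -2.8]
width: 0.155
```

```bash
python3 s.py; python3 - <<'E'
from h import *
import pickle
st=monitor.read_state(); out=[]
for n in("side","wrist"):
    im=imaging.read_camera(n); cv2.imwrite(f"pics/{n}3.png",im)
    uv=proj(n,(.513,.1425,.01),st); print(n,uv)
    if n=="side": im=cv2.resize(im[90:290,150:470],(640,400))
    out.append(im)
cv2.imwrite("pics/p3.png",cv2.resize(np.hstack(out),(800,250),interpolation=cv2.INTER_AREA))
cv2.imwrite("pics/p3.png",out[1])
E
```

```text
t 14.15 p [0.509  0.1396 0.2523] F [ 0.5727 -0.5364 -2.7601] tau [ 0.0216 -0.0198 -0.0137] w 0.155 q6 1.204 jaw deg -55.92061001140819 toolx [-0.004  -0.0089 -1.    ] taudj 0.011482562986202538
side [273.0001 200.5999]
wrist [325.5796 166.7134]
```

View pics/p3.png

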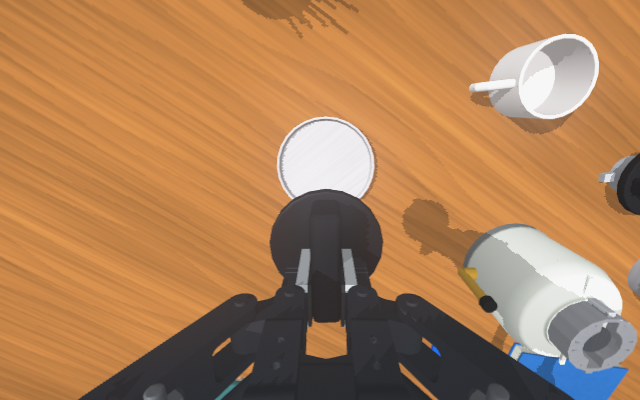

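The wrist view has the saucer's rim centred at about (326,166), matching the prediction of (325.6,166.7). The cap hangs upright with its disc spanning x 270–383. I'll check the cap's centre before lowering.

```bash
python3 - <<'E'
from h import *
st=monitor.read_state(); im=cv2.imread("pics/wrist3.png")
c=np.array([.513,.1425,.2483]); a=np.linspace(0,2*np.pi,73)
P=np.array([proj("wrist",c+.033*np.array([np.cos(t),np.sin(t),0]),st) for t in a]); print("pred disc box",P.min(0),P.max(0))
m=(im.max(2)<75).astype(np.uint8)
for y in(205,215,225,235,242): print(y,np.nonzero(m[y,255:400])[0][[0,-1]]+255)
print("top rows",[ (x,np.nonzero(m[150:260,x])[0][0]+150) for x in(300,326,350)])
g=cv2.cvtColor(im,cv2.COLOR_BGR2HSV);s=((g[...,1]<50)&(g[...,2]>120)).astype(np.uint8); s[:, :260]=0;s[:,390:]=0;s[188:]=0
k=max(cv2.findContours(s,0,1)[0],key=cv2.contourArea)[:,0]; k=k[k[:,1]<184]
e=cv2.fitEllipse(k); print(e,onz("wrist",e[0],.011,st))
E
```

```text
pred disc box [267.906  194.2342] [383.8535 298.1721]
205 [287 365]
215 [288 373]
225 [276 378]
235 [272 380]
242 [270 381]
top rows [(300, np.int64(196)), (326, np.int64(200)), (350, np.int64(195))]
((325.19158935546875, 163.87176513671875), (94.07161712646484, 96.3893051147461), 88.95834350585938) [0.5161 0.1447 0.011 ]
```

{"name": "jog_arm", "arguments": {
  "rows": [
    [0.02, 0, 0, 0, 0, 0, 0],
    [0.05, 0, 0, 0, 0, 0, 0],
    [0.08, 0, 0, 0, 0, 0, 0],
    [0.11, 0, -0.001, 0, 0, 0, 0],
    [0.14, 0, -0.001, 0, 0, 0, 0],
    [0.165, -0.001, -0.002, 0, 0, 0, 0],
    [0.185, -0.001, -0.002, 0, 0, 0, 0],
    [0.197, -0.001, -0.002, 0, 0, 0, 0],
    [0.204, -0.001, -0.002, 0, 0, 0, 0],
    [0.206, -0.001, -0.002, 0, 0, 0, 0],
    [0.206, -0.001, -0.002, 0, 0, 0, 0],
    [0.206, -0.001, -0.002, 0, 0, 0, 0]
  ]
}}

```text
time: 15.45
tool_pos: [0.5103, 0.1394, 0.0471]
tcp_rot: [1.876, 0.568, -1.885]
wrist_force: [-0.3, -0.2, -1.6]
width: 0.16
```

```bash
python3 s.py; python3 - <<'E'
from h import *
st=monitor.read_state(); out=[]
for n in("side","wrist"):
    im=imaging.read_camera(n); cv2.imwrite(f"pics/{n}4.png",im); out.append(im)
a=cv2.resize(out[0][130:250,200:350],(500,400)); b=out[1][150:400,200:450]; cv2.imwrite("pics/p4.png",(255*(np.hstack([a,cv2.resize(b,(300,300))[:,:] if 0 else cv2.resize(b,(300,400))])/255.)**.6).astype(np.uint8))
E
```

```text
t 15.45 p [0.5103 0.1394 0.0471] F [-0.2846 -0.1616 -1.5965] tau [-0.0212 -0.0128  0.005 ] w 0.16 q6 1.208 jaw deg -55.99549265189448 toolx [-0.0024 -0.0084 -1.    ] taudj -0.0001750703040670487
```

View pics/p4.png

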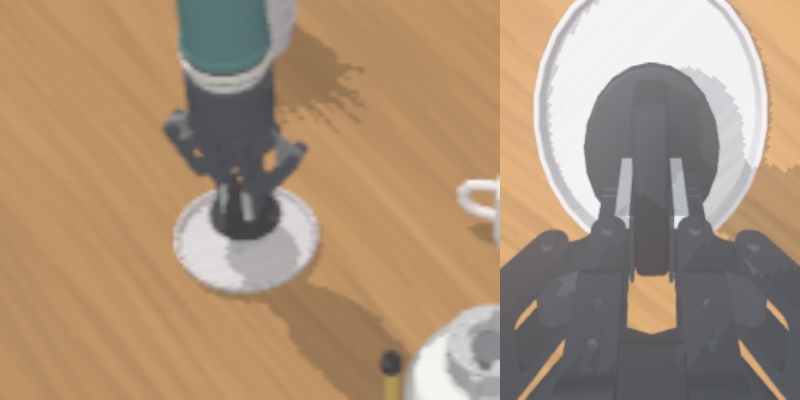

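Both views show the cap upright over the saucer, just above its floor. I'll measure the centring once more.

```bash
python3 - <<'E'
from h import *
from scipy.optimize import least_squares
st=monitor.read_state(); im=cv2.imread("pics/wrist4.png")
g=cv2.cvtColor(im,cv2.COLOR_BGR2HSV);s=((g[...,1]<50)&(g[...,2]>95)).astype(np.uint8); s[:, :190]=0;s[:,460:]=0
k=max(cv2.findContours(s,0,1)[0],key=cv2.contourArea); k=cv2.convexHull(k)[:,0]; print(k.min(0),k.max(0))
def circ(P,n):
    f=least_squares(lambda v:np.hypot(P[:,0]-v[0],P[:,1]-v[1])-v[2],[*P.mean(0)[:2],.05],loss="soft_l1",f_scale=.001); print(n,len(P),f.x,np.abs(f.fun).max())
circ(np.array([onz("wrist",u,.011,st) for u in k if u[1]<250]),"saucer")
m=((im.max(2)<75)).astype(np.uint8)
Q=[]
for y in range(150,265,4):
    for sgn in(1,-1):
        xs=np.nonzero(m[y,220:430])[0]+220
        r=[x for x in xs if (x-326)*sgn>0]
        if len(r)>3: Q.append((max(r) if sgn>0 else min(r),y))
Q=np.array(Q); print(Q[::3].tolist())
circ(np.array([onz("wrist",u,.043,st) for u in Q if 197<u[1]<250]),"cap")
E
```

```text
[228 129] [422 295]
saucer 34 [0.5125 0.1423 0.0658] 0.00020862535094985646
[[333, 190], [361, 202], [312, 206], [372, 214], [309, 218], [378, 226], [296, 230], [381, 238], [277, 242], [380, 250], [272, 254], [377, 262]]
cap 25 [0.5209 0.1403 0.0256] 0.011573670380463398
```

```bash
python3 - <<'E'
from h import *
from scipy.optimize import least_squares
st=monitor.read_state()
P=np.array([onz("wrist",u,.043,st) for u in((333,190),(361,202),(372,214),(378,226),(381,238))])
f=least_squares(lambda v:np.hypot(P[:,0]-v[0],P[:,1]-v[1])-.033,[.513,.142]); print(f.x,f.fun)
M=R.from_rotvec(st["tcp_rot"]).as_matrix(); print(M.T@(np.array([.5125,.1423,0])-[*f.x,0]))
E
```

```text
[0.5153 0.1458] [ 0.      0.0001 -0.0001 -0.0001  0.0001]
[0.     0.0014 0.0043]
```

{"name": "jog_arm", "arguments": {
  "rows": [
    [0, 0.001, 0.004, 0, 0, 0, 0],
    [0, 0.001, 0.004, 0, 0, 0, 0],
    [0.002, 0.001, 0.004, 0, 0, 0, 0],
    [0.004, 0.001, 0.004, 0, 0, 0, 0],
    [0.005, 0.001, 0.004, 0, 0, 0, 0],
    [0.006, 0.001, 0.004, 0, 0, 0, 0],
    [0.006, 0.001, 0.004, 0, 0, 0, 0]
  ]
}}

```text
time: 16.25
tool_pos: [0.5075, 0.1363, 0.0427]
tcp_rot: [1.875, 0.568, -1.886]
wrist_force: [-5.5, -1.5, 11.9]
width: 0.152
```

```bash
python3 s.py
```

```text
t 16.25 p [0.5075 0.1363 0.0427] F [-5.4923 -1.5072 11.8922] tau [-0.1839  0.8232  0.0211] w 0.152 q6 1.204 jaw deg -55.975780520979335 toolx [-0.0029 -0.0087 -1.    ] taudj 0.041829528054222465
```

{"name": "jog_arm", "arguments": {
  "rows": [
    [0, 0, 0, 0, 0, 0, 0],
    [0, 0, 0, 0, 0, 0, 0],
    [0, 0, 0, 0, 0, 0, 20],
    [0, 0, 0, 0, 0, 0, 25],
    [0, 0, 0, 0, 0, 0, 35],
    [0, 0, 0, 0, 0, 0, 50],
    [0, 0, 0, 0, 0, 0, 50],
    [0, 0, 0, 0, 0, 0, 50]
  ],
  "force": 20
}}

```text
time: 17.05
tool_pos: [0.5075, 0.1363, 0.0426]
tcp_rot: [1.875, 0.568, -1.886]
wrist_force: [0.3, -0.0, 0.2]
width: 0.502
```

```bash
python3 s.py; python3 - <<'E'
from h import *
im=imaging.read_camera("wrist"); cv2.imwrite("pics/w5.png",im)
cv2.imwrite("pics/w5g.png",(255*(im[80:380,130:530]/255.)**.55).astype(np.uint8))
E
```

```text
t 17.05 p [0.5075 0.1363 0.0426] F [ 0.3131 -0.0359  0.2093] tau [0.0204 0.0345 0.0805] w 0.502 q6 1.204 jaw deg -55.97642575889755 toolx [-0.0029 -0.0087 -1.    ] taudj 8.019387394142541e-06
```

View pics/w5g.png

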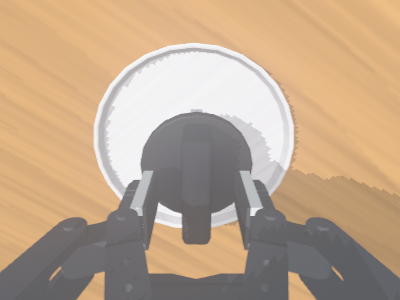

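The cap stands free in the saucer, with the fingers clear on both sides of the bar. Retreating straight up.

{"name": "jog_arm", "arguments": {
  "rows": [
    [-0.01, 0, 0, 0, 0, 0, 50],
    [-0.03, 0, 0, 0, 0, 0, 50],
    [-0.06, 0, 0, 0, 0, 0, 50],
    [-0.1, 0, 0, 0, 0, 0, 50],
    [-0.14, 0, 0, 0, 0, 0, 50],
    [-0.18, 0, 0, 0, 0, 0, 50],
    [-0.22, 0, 0, 0, 0, 0, 50],
    [-0.22, 0, 0, 0, 0, 0, 50],
    [-0.22, 0, 0, 0, 0, 0, 50]
  ]
}}

```text
time: 18.0
tool_pos: [0.5091, 0.1385, 0.265]
tcp_rot: [1.879, 0.568, -1.881]
wrist_force: [0.0, -0.2, -0.7]
width: 0.501
```

```bash
python3 s.py; python3 - <<'E'
from h import *
from scipy.optimize import least_squares
st=monitor.read_state()
im=imaging.read_camera("wrist"); cv2.imwrite("pics/w6.png",im); sd=imaging.read_camera("side")
g=cv2.cvtColor(im,cv2.COLOR_BGR2HSV);u=proj("wrist",(.5125,.1423,.01),st); print(u)
x,y=u.astype(int); c=im[y-65:y+65,x-80:x+80]
b=sd[140:260,200:360]
cv2.imwrite("pics/p6.png",(255*(np.hstack([cv2.resize(c,(400,325)),cv2.resize(b,(400,325))])/255.)**.6).astype(np.uint8))
o=cv2.imread("pics/side0.png"); d=cv2.absdiff(o,sd).max(2)
for n,(x0,y0,x1,y1) in dict(potL=(258,95,292,150),potR=(412,255,460,315),cup=(337,176,380,210),book=(312,318,414,400)).items(): print(n,(d[y0:y1,x0:x1]>40).mean())
E
```

```text
t 18.0 p [0.5091 0.1385 0.265 ] F [ 0.0068 -0.225  -0.7473] tau [0.0746 0.058  0.015 ] w 0.501 q6 1.203 jaw deg -55.970917283621056 toolx [ 0.0012 -0.0078 -1.    ] taudj -3.7750542105641216e-05
[324.3871 165.728 ]
potL 0.4299465240641711
potR 0.06493055555555556
cup 0.0
book 0.6089191774270684
```

View pics/p6.png

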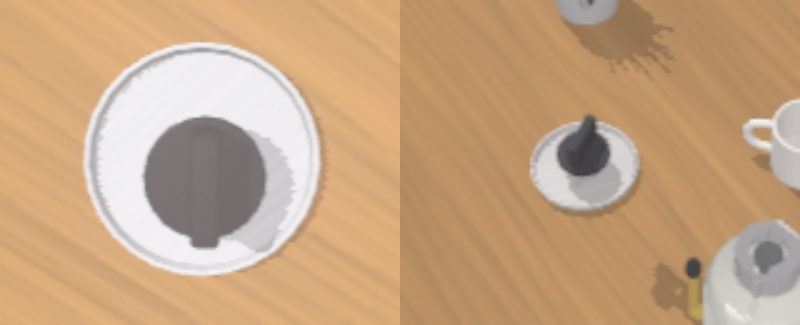

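```bash
python3 - <<'E'
from h import *
st=monitor.read_state()
x,y=324-80,165-65
print("cap",onz("wrist",(x+205/2.5,y+177.5/2.5),.036,st),"saucer",onz("wrist",(x+202/2.5,y+158/2.5),.011,st))
o=cv2.imread("pics/side0.png");s=imaging.read_camera("side")
for im in(o,s):
    h=cv2.cvtColor(im,cv2.COLOR_BGR2HSV); m=((h[...,0]>100)&(h[...,0]<125)&(h[...,1]>130)).astype(np.uint8); m[:315]=0
    print("book",cv2.boundingRect(m))
    h=((h[...,0]>35)&(h[...,0]<60)&(h[...,1]>150)).astype(np.uint8); n,l,t,c=cv2.connectedComponentsWithStats(h); print([ (t[i].tolist()) for i in range(1,n) if t[i][4]>60])
E
```

```text
cap [0.5096 0.1392 0.036 ] saucer [0.5133 0.1435 0.011 ]
book (314, 319, 99, 81)
[[264, 98, 24, 27, 399], [421, 254, 30, 40, 626]]
book (314, 319, 99, 81)
[[421, 254, 30, 40, 614]]
```

```bash
python3 - <<'E'
from h import *
print(onz("side",(273.2,197.2),.036),onz("side",(274,200.9),.011))
sc=imaging.read_camera("scene"); o=cv2.imread("pics/scene0.png")
for im in(o,sc):
    h=cv2.cvtColor(im,cv2.COLOR_BGR2HSV); m=((h[...,0]>35)&(h[...,0]<60)&(h[...,1]>150)).astype(np.uint8); n,l,t,c=cv2.connectedComponentsWithStats(m); print([t[i].tolist() for i in range(1,n) if t[i][4]>60])
E
```

```text
[0.5099 0.1331 0.036 ] [0.5144 0.1389 0.011 ]
[[400, 153, 21, 29, 254], [234, 276, 29, 35, 480]]
[[400, 154, 21, 28, 255], [234, 276, 29, 35, 479]]
```

Both cameras put the cap about 6 mm off the saucer's centre, mostly along the bar. There is plenty of time, so I'll regrip it gently and correct that.

{"name": "jog_arm", "arguments": {
  "rows": [
    [0.03, 0, 0, 0, 0, 0, 50],
    [0.07, 0, 0.001, 0, 0, 0, 50],
    [0.11, 0, 0.001, 0, 0, 0, 50],
    [0.15, -0.001, 0.002, 0, 0, 0, 50],
    [0.185, -0.001, 0.002, 0, 0, 0, 50],
    [0.205, -0.001, 0.002, 0, 0, 0, 50],
    [0.217, -0.001, 0.002, 0, 0, 0, 50],
    [0.22, -0.001, 0.002, 0, 0, 0, 50],
    [0.22, -0.001, 0.002, 0, 0, 0, 50],
    [0.22, -0.001, 0.002, 0, 0, 0, 10],
    [0.22, -0.001, 0.002, 0, 0, 0, 0],
    [0.22, -0.001, 0.002, 0, 0, 0, 0],
    [0.22, -0.001, 0.002, 0, 0, 0, 0],
    [0.22, -0.001, 0.002, 0, 0, 0, 0],
    [0.22, -0.001, 0.002, 0, 0, 0, 0]
  ],
  "force": 60
}}

```text
time: 19.7
tool_pos: [0.5048, 0.1359, 0.0423]
tcp_rot: [1.875, 0.568, -1.886]
wrist_force: [-0.7, -0.9, 6.9]
width: 0.163
```

```bash
python3 s.py
```

```text
t 19.7 p [0.5048 0.1359 0.0423] F [-0.6762 -0.8731  6.878 ] tau [0.0074 0.1297 0.0052] w 0.163 q6 1.204 jaw deg -55.975944939079085 toolx [-0.0034 -0.0088 -1.    ] taudj 0.012755754869431257
```

{"name": "jog_arm", "arguments": {
  "rows": [
    [-0.003, 0, 0, 0, 0, 0, 0],
    [-0.006, 0, 0, 0, 0, 0, 0],
    [-0.006, -0.001, -0.003, 0, 0, 0, 0],
    [-0.006, -0.002, -0.006, 0, 0, 0, 0],
    [-0.006, -0.002, -0.006, 0, 0, 0, 0],
    [-0.006, -0.002, -0.006, 0, 0, 0, 0]
  ]
}}

```text
time: 20.3
tool_pos: [0.5084, 0.141, 0.0479]
tcp_rot: [1.874, 0.568, -1.887]
wrist_force: [-0.0, 0.3, -1.8]
width: 0.164
```

```bash
python3 s.py
```

```text
t 20.3 p [0.5084 0.141  0.0479] F [-0.0354  0.2774 -1.7698] tau [ 0.0285 -0.0149  0.024 ] w 0.164 q6 1.212 jaw deg -55.95664223341213 toolx [-0.0042 -0.009  -1.    ] taudj 0.0031918706372380257
```

{"name": "jog_arm", "arguments": {
  "rows": [
    [0.002, 0, 0, 0, 0, 0, 0],
    [0.004, 0, 0, 0, 0, 0, 0],
    [0.005, 0, 0, 0, 0, 0, 0],
    [0.006, 0, 0, 0, 0, 0, 0],
    [0.006, 0, 0, 0, 0, 0, 0]
  ]
}}

```text
time: 20.8
tool_pos: [0.5082, 0.1408, 0.0424]
tcp_rot: [1.873, 0.568, -1.888]
wrist_force: [-2.3, -0.9, 4.3]
width: 0.168
```

```bash
python3 s.py
```

```text
t 20.8 p [0.5082 0.1408 0.0424] F [-2.2707 -0.8888  4.2994] tau [-0.0329  0.4725  0.0705] w 0.168 q6 1.212 jaw deg -55.957799693212635 toolx [-0.0049 -0.0093 -0.9999] taudj 0.03997939405962825
```

In contact at 4 N. Releasing and retreating.

{"name": "jog_arm", "arguments": {
  "rows": [
    [0, 0, 0, 0, 0, 0, 0],
    [0, 0, 0, 0, 0, 0, 20],
    [0, 0, 0, 0, 0, 0, 25],
    [0, 0, 0, 0, 0, 0, 35],
    [0, 0, 0, 0, 0, 0, 50],
    [0, 0, 0, 0, 0, 0, 50],
    [0, 0, 0, 0, 0, 0, 50],
    [-0.01, 0, 0, 0, 0, 0, 50],
    [-0.03, 0, 0, 0, 0, 0, 50],
    [-0.06, 0, 0, 0, 0, 0, 50],
    [-0.1, 0, 0, 0, 0, 0, 50],
    [-0.14, 0, 0, 0, 0, 0, 50],
    [-0.18, 0, 0, 0, 0, 0, 50],
    [-0.22, 0, 0, 0, 0, 0, 50],
    [-0.22, 0, 0, 0, 0, 0, 50],
    [-0.22, 0, 0, 0, 0, 0, 50]
  ],
  "force": 20
}}

```text
time: 22.4
tool_pos: [0.5101, 0.1431, 0.2647]
tcp_rot: [1.877, 0.568, -1.883]
wrist_force: [0.2, -0.1, -0.9]
width: 0.503
```

```bash
python3 s.py; python3 - <<'E'
from h import *
st=monitor.read_state()
im=imaging.read_camera("wrist"); sd=imaging.read_camera("side")
c=im[100:230,244:404]; b=sd[140:260,200:360]
cv2.imwrite("pics/p7.png",(255*(np.hstack([cv2.resize(c,(400,325)),cv2.resize(b,(400,325))])/255.)**.6).astype(np.uint8))
E
```

```text
t 22.4 p [0.5101 0.1431 0.2647] F [ 0.196  -0.0937 -0.9262] tau [-0.0119  0.0257 -0.0663] w 0.503 q6 1.21 jaw deg -55.95884808835742 toolx [-0.0009 -0.0083 -1.    ] taudj -1.836142075717362e-05
```

View pics/p7.png

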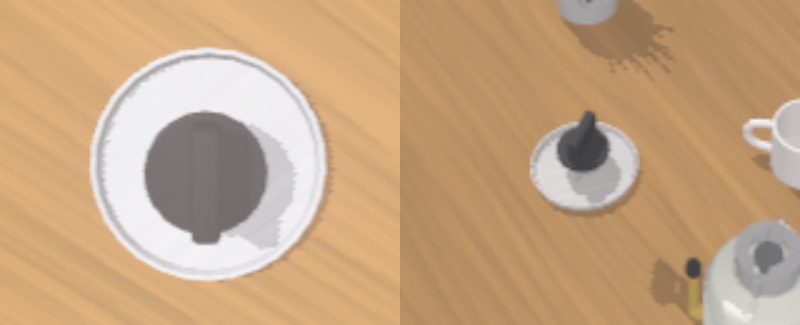

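The cap stands upright. In the wrist crop its disc is at (205,173) and the rim at (208,164), which is centred to within a couple of mm once parallax is allowed for. Handing in.

```bash
python3 - <<'E'
from h import *
from workcell import finish_job
st=monitor.read_state()
print(onz("wrist",(244+205/2.5,100+173/2.5),.036,st),onz("wrist",(244+208.5/2.5,100+164/2.5),.011,st))
print(onz("side",(273.1,140+148/2.71),.036))
print(finish_job())
E
```

```text
[0.5122 0.145  0.036 ] [0.5131 0.1432 0.011 ]
[0.5152 0.1423 0.036 ]
the job is handed in; nothing more can be done
None
```

The pressure cap is off the tank and standing upright in the zinc saucer. I handed the job in at about 22.5 s of the 72 s allowed.

- **First stop:** I turned the cap counter-clockwise until the stop pushed back, then held it unpressed for over 1 s at 0.3–0.44 N·m. That is a deflection of about 0.06–0.09 rad, under the 0.14 rad limit.
- **Pressing and release:** I eased back, then pressed the cap about 6.5 mm by arm position and turned on past the stop with no sign of forcing it. It came free near the ribs and lifted straight off.
- **Placing:** The first set-down was about 6 mm off centre, so I regripped the cap, lifted it 6 mm and set it down again.

Last checks:

- **Centring:** The wrist camera puts the cap about 2 mm from the saucer's centre. The side camera puts it about 3.5 mm off.
- **Bystanders:** Both pots' grass, the book and the cup were in the same pixel positions before and after, checked just before the regrip. An earlier plain picture difference had flagged the left pot and the book. The follow-up outlines had not moved, so I put that down to the arm and its shadow.

Two readings disagreed or were unexpected:

- **Pressing depth:** The peak force while pressing was 14.3 N. Taken alone, that implies about 9.3 mm instead of 6.5 mm, which is still under the 10 mm crush limit. I put it down to sideways friction.
- **Grip:** The grip slid about 4–5 mm along the bar when I first turned the cap. It held after that.

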